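# Crank the plaster mould shut

### The job

Fit the loose crank fully down onto the square shaft end of the mould clamp and wind it clockwise until the clamp comes up against its stop, so that its sprung pad presses the two plaster mould halves together. Handle only the crank, not the mould halves or the clamp itself, leave the other things on the bench where they are, and leave the crank on the shaft.

Things in the scene. Friction and masses are not known exactly. Their poses are not given: they have to be found in the camera images.
- fixture: Green mould clamp fixed to the bench, base 150 x 390 x 15 mm; origin on the bench under the shaft axis. Base spans y -60 to 330 mm. At the origin a gearbox 86 mm square, 55 mm high, with a 42 mm round collar up to 63 mm, where the square shaft rises. Along +y: red moving jaw, mould halves, fixed jaw (face at y 292 mm), all 90 mm high and over 110 mm from the shaft.
- shaft_seat (a point): Point on the shaft axis at the top of the collar (63 mm above the bench), where the crank hub comes to sit. Turns with the shaft: its x and y axes are square to the flats of the shaft, z up. The steel shaft is 18 mm square for 37 mm above this point, then tapers (brass-coloured) to 8 mm square at 49 mm.
- shaft (a joint): Angle of the square shaft in rad, growing clockwise seen from above, which closes the jaw; 0 fully open, hard stop at 15.71 (2.5 turns). It starts between 0 and 3.2, so 2 to 2.5 turns are needed. It has friction (about 0.12 N m, some 1.5 N at the crank grip) and stays where it is left.
- jaw (a joint): Travel of the red moving jaw towards the moulds in m: 18 mm per turn of the shaft, 0 fully open, 0.045 at the stop. Its black sprung rubber pad (2 N per mm, 11 mm stroke) first slides the nearer mould half, then is pressed in about 8 mm at the stop.
- crank: Loose crank, 127 mm long, 0.3 kg, lying hub down as used. Origin under the hub centre. Steel hub 39 x 39 mm, 55 mm high, 21 mm square hole right through. Dark flat arm 22 wide, 12 mm thick along its +x at the hub's bottom; at x 90 mm an upright, freely spinning blue grip. Fits the shaft in any of four quarter turns; seated, its origin is at shaft_seat.
- crank_grip (a point): Point on the axis of the blue grip, 90 mm along the crank's +x and 85 mm above the crank's underside. The grip is 26 mm in diameter and spans 17 to 110 mm above the underside; it spins freely on its pin, so it can be held firmly while winding.
- mould_a: White plaster mould half against the fixed jaw, 100 x 50 x 75 mm (x, y, z), 0.45 kg, loose on the bed; origin under its centre, axes as the clamp's; its parting face with cavity looks to -y.
- mould_b: White plaster mould half nearer the moving jaw, same size, its parting face looks to +y, a gap of several mm from the other half at first. Pressed together, the origins are 50 mm apart.
- jug: Bystander: pale open jug, 110 mm wide, 105 mm high, with a handle; origin under its centre.
- tape: Bystander: roll of masking tape lying flat, 104 mm diameter, 25 mm high; origin under its centre.
- bowl: Bystander: small dark rubber mixing bowl, 90 mm wide, 50 mm high; origin under its centre.
Not all that is in view belongs to the job. What is shaped like the crank but green is not meant.

How it is judged (in metres and radians):
On the way, in this order (a step that is already met when the one before it is completed fails the run):
1. the crank sits fully down on the square shaft (z of crank in the frame of shaft_seat below 0.004 m and horizontal distance between crank and shaft_seat below 0.004 m and angle between crank's own z axis and vertical below 0.08 rad and value of joint shaft below 6.2 rad), for 0.2 s.
2. the shaft has been wound on by at least a full turn with the crank on it (value of joint shaft above 9.6 rad and z of crank in the frame of shaft_seat below 0.008 m and horizontal distance between crank and shaft_seat below 0.006 m), for 0.1 s.
At the end, for the whole second after the job is handed in: Jaw within 3.5 mm of its stop; mould halves upright, pressed together (gap under 2.5 mm, offset under 8 mm, over 2 N between them) and against the fixed jaw (within 3 mm); crank on the shaft, within 6 mm of fully down, at rest (value of joint jaw above 0.0415 m and z of crank in the frame of shaft_seat below 0.006 m and horizontal distance between crank and shaft_seat below 0.005 m and angle between crank's own z axis and vertical below 0.1 rad and y of mould_b in the frame of mould_a above -0.0525 m and x of mould_b in the frame of mould_a between -0.008 and 0.008 m and y of mould_a in the frame of fixture above 0.264 m and contact force between mould_a and mould_b above 2 N and angle between each of mould_a, mould_b's own z axis and vertical below 0.08 rad and linear speed of crank below 0.02 m/s and linear speed of mould_b below 0.01 m/s); the robot touches nothing.
It fails at once if the gripper or arm touches a mould half (contact force between any of the fingers, the arm and mould_a above 1 N or contact force between any of the fingers, the arm and mould_b above 1 N).
It fails at once if the fingers handle the clamp itself (contact force between the fingers and fixture above 4 N).
It fails at once if a bystander is moved by more than 30 mm (distance of any of jug, tape, bowl from where it was at the start of the episode above 0.03 m).
It also fails if it takes over 72 s, if anything falls off the work surface, if the arm or the gripper's body presses on something with over 40 N, if the wrist force passes 120 N, or if a joint passes its speed limit or range.

### The arm

A 7-joint arm with a two-finger parallel gripper is mounted at the origin on the work surface. World frame = base frame: x ahead of the robot, y to its left, z up, the work surface at z = 0. Lengths are in mm, angles in rad, forces in N, time in s.
With the tool pointing down it reaches from about 400 to 875 mm from the base axis. Payload 19.3 kg.
Tool frame: the origin (TCP) lies at the very end of the fingers, on their centre line; the grasp point (between the pads) lies 19 mm behind it (grip_point_offset is the z of the grasp point in the tool frame, in mm); z points along the fingers, x is the direction in which the jaws open and shut, and the axes are right-handed (so a half turn about z gives the same grasp; the last joint's range is limited). The gripper opens to 85 mm and grips with 20 to 120 N. Pads are 22 mm wide; open, the fingers measure 114 mm over their backs; the gripper's body (76 mm by 85 mm) begins 54 mm behind the grasp point. The pads swing forward as they close: fully open they stand 13 mm farther back than shut.
Start: joints at [-1.296, 0.521, -0.036, 1.599, 0.021, 1.021, -0.113], TCP at [211.273, 588.199, 231.291] pointing down, gripper open.
Joint ranges: [-2.91, 2.91], [-0.3, 2.13], [-1.5, 1.42], [0.17, 2.43], [-1.26, 4.41], [0.16, 1.93], [-2.52, 2.52]. Speed limits (rad/s): [1.89, 1.89, 2.39, 2.39, 3.01, 3.01, 3.01].

### API

Orientations are given as a 3x3 rotation matrix whose columns are the frame's x, y, z axes.
In Python, from workcell import movep, movel, goto_joints, open_gripper, clamp, wait, inverse_kinematics, read_state, camera, PlanningError, finish_job, grip_point_offset gives the robot as it stands. Calls block until the motion is done:
- movep(position, orientation): joint-space move of the TCP to a pose.
- movel(position, frame=None, max_speed=150, guard=None): straight line of the TCP; frame=None keeps the orientation; max_speed is the mean speed in mm/s. With guard (N) it stops when the force on the tool has changed by that much, and returns True; else False.
- goto_joints(angles): joint-space move.
- open_gripper() and clamp(): open the fingers fully, or close them until they stop; the grip force is fixed at half the most.
- wait(seconds).
- inverse_kinematics(position, orientation): joint angles nearest the present ones, or None.
- read_state(): the state.
- camera(name): name is "side" or "top" or "wrist"; returns a dict with "image" (480x640x3 uint8, blue, green, red), "range_z" (480x640 float32, mm along the optical axis (not along the pixel's ray), 0 where there is no reading), "fx", "fy", "cx", "cy" (pixels), "cam_to_world" (4x4, takes a point from camera to world coordinates). Camera axes: x right, y up, looking along -z (the intrinsics and any distortion apply to the point x, -y, -z); pixel columns grow to the right and rows downward; lengths in mm; the calibration is good to about 2 mm. A picture is of the moment at which its call begins.
A pose or a line that the arm cannot do raises PlanningError and nothing moves.
- finish_job(): hands the job in, once; it reports no verdict.
The state is a dict: "time": time; "qpos": joint angles; "qvel": joint speeds; "joint_efforts": joint torques, N m; "eef_pos": TCP position; "tool_rot": TCP orientation; "ft_force": force on the tool from outside, world axes, zero at the start; "torque": the same for the moment, N m; "finger_gap": finger opening in mm.
Only numpy, scipy, OpenCV 4.12 (cv2) and the standard library are available. Lean on these libraries where they do the work, as an engineer would, in place of code of your own. Each camera call takes 0.05 s, during which the arm holds its last target.

## Working session

There is one attempt and no reset: what is moved stays moved. The work goes in short steps, each a Python script; the robot and the scene stay as the last script left them, time stands still between calls to the robot, and variables do not carry over. Pictures are saved under pics/ and viewed, and the job is handed in when it is done.

```bash
ls; mkdir -p pics; python3 - <<'E'
from workcell import *
import cv2
for n in ("side","top","wrist"):
    c=camera(n); cv2.imwrite(f"pics/{n}0.png",c["image"]); print(n,c["fx"],c["fy"],c["cx"],c["cy"],c["cam_to_world"].round(3).tolist(), [k for k in c])
s=read_state(); print(s, grip_point_offset)
E
```

```text
pics
side 445.4764113262738 445.4764113262738 328.2388508597121 235.96431504799187 [[-0.985, 0.096, -0.14, 433.803], [-0.169, -0.64, 0.749, 660.864], [-0.018, 0.762, 0.647, 768.146], [0.0, 0.0, 0.0, 1.0]] ['image', 'range_z', 'fx', 'fy', 'cx', 'cy', 'cam_to_world']
top 558.0240336440907 558.0240336440907 321.19514870385683 246.03940918136252 [[0.02, 0.991, -0.133, 408.047], [-1.0, 0.022, 0.014, -117.446], [0.017, 0.133, 0.991, 1439.552], [0.0, 0.0, 0.0, 1.0]] ['image', 'range_z', 'fx', 'fy', 'cx', 'cy', 'cam_to_world']
wrist 368.07426086644216 368.07426086644216 324.7509905237786 237.14345488427006 [[0.338, -0.9, -0.274, 140.408], [0.941, 0.323, 0.1, 611.673], [-0.001, -0.292, 0.956, 373.562], [0.0, 0.0, 0.0, 1.0]] ['image', 'range_z', 'fx', 'fy', 'cx', 'cy', 'cam_to_world']
{'time': 0.15, 'qpos': array([-1.29621742,  0.52186807, -0.0363261 ,  1.59983285,  0.02121468,
        1.02109803, -0.11275007]), 'qvel': array([ 0.00038761, -0.00273024, -0.00046896, -0.00229069,  0.0017833 ,
        0.00108061, -0.00140088]), 'joint_efforts': array([ 1.31687513e-03, -9.27399874e+01,  1.98006704e+00, -3.70058978e+01,
        1.78717577e-02,  6.38738435e-03,  7.47013110e-05]), 'eef_pos': array([211.19548178, 587.99043994, 230.87942485]), 'tool_rot': array([[ 3.37947731e-01,  9.41164855e-01, -2.13638176e-04],
       [ 9.41164524e-01, -3.37947792e-01, -7.92649539e-04],
       [-8.18212439e-04,  6.68054413e-05, -9.99999663e-01]]), 'ft_force': array([ 0.56520362,  0.5271256 , -0.67513533]), 'torque': array([-0.00268526, -0.01002768, -0.02076522]), 'finger_gap': 85.57429165156339} -18.700000000000003
```

View pics/side0.png

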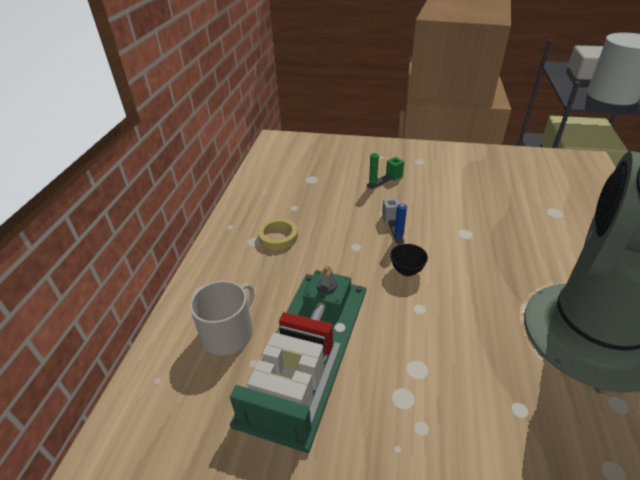

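View pics/top0.png

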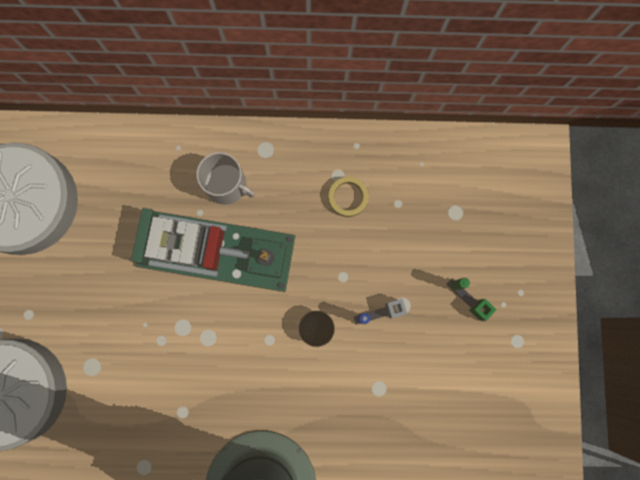

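View pics/wrist0.png

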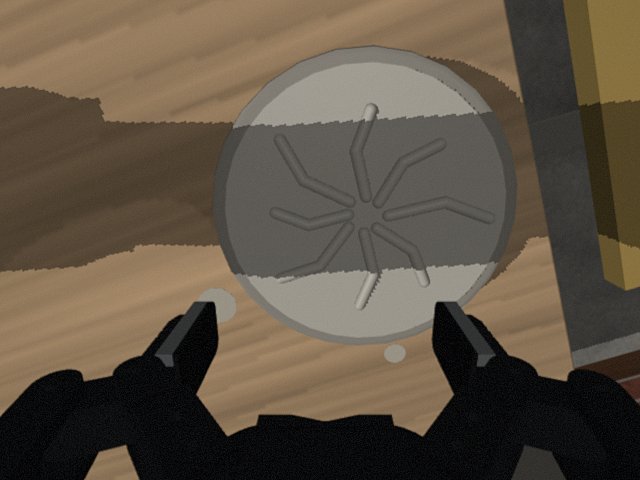

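```bash
cat > h.py <<'E'
from workcell import *
import numpy as np, cv2
def proj_pts(c,us,vs,z=None):
    """pixels -> world, by depth or onto plane z"""
    us=np.asarray(us,float);vs=np.asarray(vs,float)
    d=np.stack([(us-c["cx"])/c["fx"],-(vs-c["cy"])/c["fy"],-np.ones_like(us)],-1)
    R=c["cam_to_world"][:3,:3];t=c["cam_to_world"][:3,3]
    if z is None:
        r=c["range_z"][vs.astype(int),us.astype(int)]
        return (d*r[...,None])@R.T+t
    w=d@R.T; return t+w*((z-t[2])/w[...,2])[...,None]
def R_yaw(a):  # tool down, tool x at world angle a
    return np.array([[np.cos(a),np.sin(a),0],[np.sin(a),-np.cos(a),0],[0,0,-1.]])
def crop(c,x0,x1,y0,y1,s,name):
    cv2.imwrite(name,cv2.resize(c["image"][y0:y1,x0:x1],None,fx=s,fy=s,interpolation=cv2.INTER_NEAREST))
E
python3 - <<'E'
from h import *
c=camera("top"); crop(c,340,500,260,340,5,"pics/t1.png"); crop(c,225,305,220,300,7,"pics/t2.png")
P=proj_pts(c,*np.meshgrid(np.arange(640),np.arange(480)))
hsv=cv2.cvtColor(c["image"],cv2.COLOR_BGR2HSV)
b=cv2.inRange(hsv,(110,120,40),(130,255,255)); 
ys,xs=np.nonzero(b); q=P[ys,xs]; print("blue",xs.mean(),ys.mean(),len(xs)); top=q[q[:,2]>95]; print(top.mean(0),q[:,2].max(),len(top))
sub=P[290:325,380:415].reshape(-1,3); s=sub[(sub[:,2]>45)&(sub[:,2]<65)]; print("hub",len(s),s.mean(0),s.min(0),s.max(0)); print(cv2.minAreaRect(s[:,:2].astype(np.float32)))
for n,(x0,x1,y0,y1,za,zb) in dict(collar=(245,290,235,280,58,68),gear=(235,295,230,285,51,58),tip=(245,290,235,280,90,125)).items():
    s=P[y0:y1,x0:x1].reshape(-1,3); s=s[(s[:,2]>za)&(s[:,2]<zb)]; print(n,len(s),s.mean(0).round(1)); 
    if len(s)>4: print(cv2.minAreaRect(s[:,:2].astype(np.float32)))
g=cv2.inRange(hsv,(70,60,30),(90,255,255)); g[:, :100]=0; g[:,310:]=0; g[:190]=0;g[310:]=0
ys,xs=np.nonzero(g); q=P[ys,xs]; q=q[q[:,2]<25]; print("base",cv2.minAreaRect(q[:,:2].astype(np.float32)))
r=cv2.inRange(hsv,(0,150,60),(6,255,255)); r[:180]=0;ys,xs=np.nonzero(r);q=P[ys,xs];q=q[q[:,2]>80];print("red",q.mean(0),cv2.minAreaRect(q[:,:2].astype(np.float32)))
for u,v in [(221,178),(316,328),(348,196),(484,310)]: print(u,v,P[v,u])
E
```

```text
blue 364.13157894736844 318.07894736842104 38
[ 417.39438647 -241.08511576  109.52894584] 116.53561567729616 38
hub 193 [ 442.95398856 -327.56863815   54.26836093] [ 419.34611637 -349.9288785    45.06798393] [ 466.3968222  -304.85556732   64.39256464]
((443.0411682128906, -328.10528564453125), (38.919921875, 40.16819381713867), 17.12557601928711)
collar 250 [559.9   1.3  61.4]
((560.445556640625, 0.38204193115234375), (82.21281433105469, 81.20670318603516), 81.1743392944336)
gear 728 [561.6   0.   54.5]
((564.8806762695312, 18.66543960571289), (122.0693359375, 85.6075210571289), 81.51339721679688)
tip 61 [ 5.615e+02 -3.000e-01  1.052e+02]
((562.74658203125, 0.6633415222167969), (18.658571243286133, 18.28907012939453), 65.11076354980469)
base ((576.3690185546875, 88.76670837402344), (213.48007202148438, 141.16412353515625), 81.22932434082031)
red [579.99638457 130.22659835  92.01170217] ((490.8143310546875, 35.14247131347656), (335.6634521484375, 88.68205261230469), 46.724098205566406)
221 178 [776.36765679 130.02180664   2.68451931]
316 328 [ 390.65883778 -128.44068138    9.15523977]
348 196 [ 736.2930819  -205.42291127    1.30315383]
484 310 [ 444.9743294  -559.12251574    3.63741205]
```

View pics/t1.png

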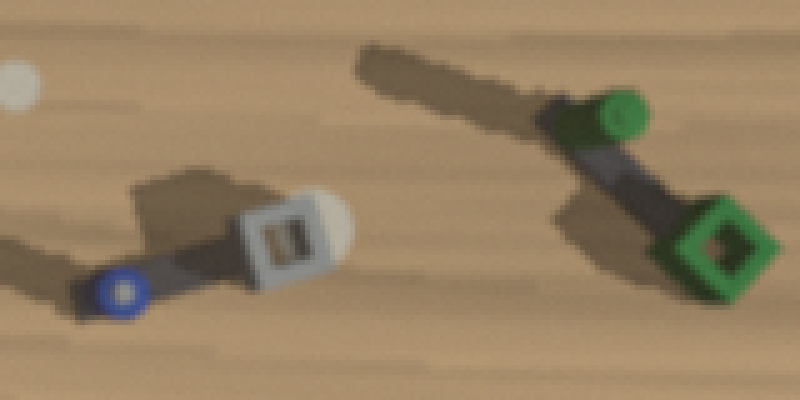

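View pics/t2.png

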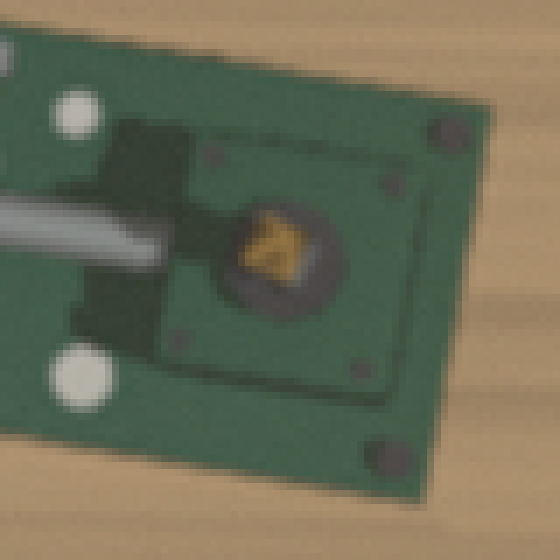

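Candidates in the top view are the steel-hub crank with blue grip (hub at 398,307, grip at 363,319) and the green lookalike (hub at 484,310, grip at 464,283). I choose the blue-gripped one. The crop confirms a grey steel hub, dark arm and blue grip. The hub measures 39x40 mm with its top at 54 mm, and the hub–grip distance is 90.7 mm. Next is a closer look at the shaft with the wrist camera.

```bash
python3 - <<'E'
from h import *
s=np.array([562.,0,175])
best=None
for a in np.radians(np.arange(-180,180,15)):
    q=inverse_kinematics(s,R_yaw(a))
    if q is not None: print(round(np.degrees(a)),np.round(q,2))
for a in np.radians([16.4,196.4]):
    print("crank",a,inverse_kinematics([443,-328,60],R_yaw(a)), inverse_kinematics([443,-328,18],R_yaw(a)))
E
```

```text
-180 [-0.83  0.88  1.22  1.86 -0.93  1.12 -2.38]
-165 [-0.83  0.88  1.22  1.86 -0.93  1.12 -2.12]
-150 [-0.83  0.88  1.22  1.86 -0.93  1.12 -1.86]
-135 [-0.83  0.88  1.22  1.86 -0.93  1.12 -1.6 ]
-120 [-0.83  0.88  1.22  1.86 -0.93  1.12 -1.34]
-105 [-0.61  0.61  0.74  1.85 -0.52  0.89 -1.45]
-90 [-0.58  0.59  0.69  1.85 -0.49  0.87 -1.22]
-75 [-0.57  0.59  0.68  1.85 -0.47  0.87 -0.97]
-60 [-0.58  0.59  0.68  1.85 -0.48  0.87 -0.71]
-45 [-0.55  0.58  0.64  1.85 -0.44  0.86 -0.48]
-30 [-0.52  0.56  0.59  1.85 -0.41  0.85 -0.25]
-15 [-0.49  0.55  0.55  1.84 -0.38  0.85 -0.02]
0 [-0.46  0.54  0.5   1.84 -0.34  0.84  0.21]
15 [-0.41  0.53  0.43  1.84 -0.29  0.83  0.43]
30 [-0.37  0.52  0.37  1.84 -0.25  0.83  0.65]
45 [-0.33  0.51  0.32  1.84 -0.21  0.83  0.87]
60 [-0.29  0.5   0.26  1.83 -0.17  0.82  1.1 ]
75 [-0.26  0.5   0.21  1.83 -0.14  0.82  1.33]
90 [-0.22  0.5   0.16  1.83 -0.11  0.82  1.56]
105 [-0.19  0.49  0.11  1.83 -0.07  0.82  1.79]
120 [-0.14  0.49  0.05  1.83 -0.03  0.83  2.02]
135 [-0.09  0.49 -0.02  1.82  0.02  0.83  2.24]
150 [-0.03  0.49 -0.1   1.82  0.06  0.83  2.45]
165 [ 0.7   0.83 -1.28  1.78  0.86  1.21  2.05]
crank 0.28623399732707 [ 0.31326202  0.67947955  0.30492236  1.93208658 -0.35063536  0.58143084
  1.13623758] [ 0.37725593  0.74136713  0.21425768  1.93806378 -0.30794565  0.49350176
  1.09573405]
crank 3.427826650916863 [-0.10166578  0.96304783  1.00601873  1.95168553 -1.08430672  0.90183251
 -1.35887311] [-0.09748727  1.06091842  1.00353731  1.96093581 -1.21560784  0.90287141
 -1.26793516]
```

```bash
python3 - <<'E'
from h import *
movep([562,0,175],R_yaw(0.0)); wait(0.3)
c=camera("wrist"); s=read_state(); print(s["time"],s["eef_pos"].round(1))
cv2.imwrite("pics/w1.png",c["image"]); np.savez("w1.npz",**c)
E
```

```text
2.9917 [5.62e+02 2.00e-01 1.75e+02]
```

View pics/w1.png

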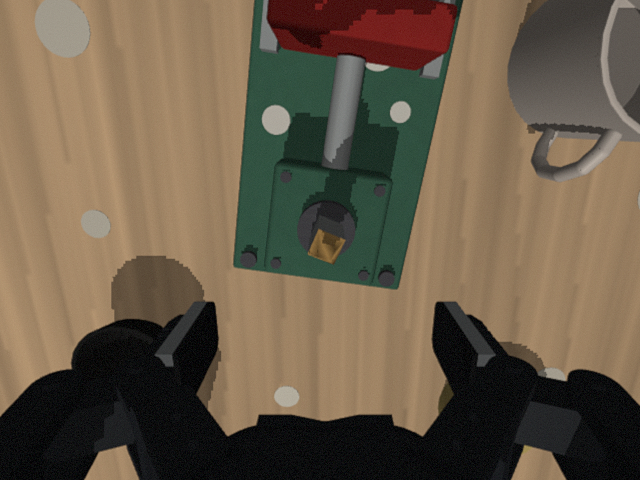

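The wrist view shows the brass taper at about (327,245), the collar at (326,226), the red jaw at the top and the jug handle at (575,155), which is clear. I'll zoom in on the brass for the shaft yaw.

```bash
python3 - <<'E'
from h import *
c=dict(np.load("w1.npz")); crop(c,295,365,190,270,8,"pics/w1c.png")
hsv=cv2.cvtColor(c["image"],cv2.COLOR_BGR2HSV)[190:280,280:380]
m=cv2.inRange(hsv,(10,130,30),(28,255,255)); n,l,st,_=cv2.connectedComponentsWithStats(m); i=1+st[1:,4].argmax(); ys,xs=np.nonzero(l==i); print(len(xs))
xs=xs+280;ys=ys+190
q=proj_pts(c,xs,ys); print("z",np.percentile(q[:,2],[2,20,50,80,98]).round(1))
hull=cv2.convexHull(np.stack([xs,ys],1).astype(np.int32)); ap=cv2.approxPolyDP(hull,2.5,True)[:,0]; print(ap.tolist())
print(proj_pts(c,ap[:,0],ap[:,1],100).round(1).tolist())
t=q[q[:,2]>108]; print("tip",len(t),t.mean(0))
print("outer rect",cv2.minAreaRect(q[:,:2].astype(np.float32)),q.mean(0))
# collar/gearbox
P=proj_pts(c,*np.meshgrid(np.arange(640),np.arange(480)))
sub=P[150:285,230:410].reshape(-1,3); g=sub[(sub[:,2]>52.5)&(sub[:,2]<57)]; print("gear",len(g),cv2.minAreaRect(g[:,:2].astype(np.float32)))
b=sub[(sub[:,2]>10)&(sub[:,2]<20)]; print(b[:,1].min())
k=sub[(sub[:,2]>61)&(sub[:,2]<65)];print("collar",len(k),cv2.minEnclosingCircle(k[:,:2].astype(np.float32)),cv2.minAreaRect(k[:,:2].astype(np.float32)))
hs=cv2.cvtColor(c["image"],cv2.COLOR_BGR2HSV); r=cv2.inRange(hs,(0,150,30),(6,255,255))|cv2.inRange(hs,(174,150,30),(180,255,255)); r[120:]=0; ys,xs=np.nonzero(r);qq=P[ys,xs];print("red z",qq[:,2].max(), qq[qq[:,2]>85].mean(0),cv2.minAreaRect(qq[qq[:,2]>86][:,:2].astype(np.float32)))
E
```

```text
743
z [100.5 103.1 107.6 111.9 113.2]
[[344, 240], [333, 263], [308, 253], [318, 230]]
[[573.1, 4.8, 100.0], [566.4, -10.5, 100.0], [550.7, -3.8, 100.0], [557.1, 11.2, 100.0]]
tip 353 [561.84036177   2.4281184  114.04300385]
outer rect ((566.1094360351562, 31.420303344726562), (81.18745422363281, 21.122028350830078), 82.19221496582031) [561.82706362   3.5092121  108.75615246]
gear 9441 ((561.7160034179688, 0.7305984497070312), (85.34103393554688, 85.34674072265625), 81.91641998291016)
-63.46441903244984
collar 1409 ((561.682373046875, 0.23648951947689056), 21.22817611694336) ((562.0946655273438, 2.035024642944336), (38.49049377441406, 41.76704788208008), 81.10395812988281)
red z 317.7747242924102 [586.4762099  127.41188421  90.88439436] ((583.9013061523438, 127.18868255615234), (93.1703109741211, 71.42880249023438), 29.73175811767578)
```

View pics/w1c.png

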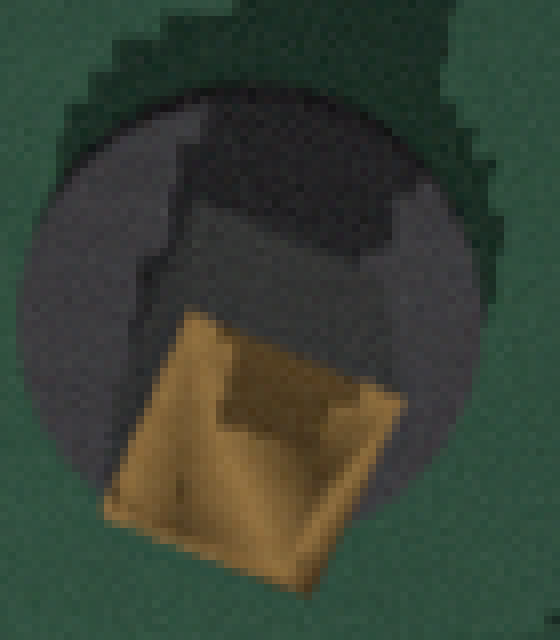

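The shaft estimates agree: centre (561.8, 0.4) from the brass corners at z=100 (side about 17 mm), the gearbox and the collar. Flats are at 67° mod 90. Next I go over the crank and measure it closely.

```bash
python3 - <<'E'
from h import *
a=np.radians(16.4)
movep([443,-328,185],R_yaw(a)); wait(0.3)
c=camera("wrist"); print(read_state()["time"],read_state()["eef_pos"].round(1),read_state()["qpos"].round(2))
cv2.imwrite("pics/w2.png",c["image"]); np.savez("w2.npz",**c)
P=proj_pts(c,*np.meshgrid(np.arange(640),np.arange(480)))
d=np.hypot(P[...,0]-443,P[...,1]+328); s=P[(d<35)&(P[...,2]>52)&(P[...,2]<59)&(c["range_z"]>0)]
print(len(s),s.mean(0),cv2.minAreaRect(s[:,:2].astype(np.float32)))
hsv=cv2.cvtColor(c["image"],cv2.COLOR_BGR2HSV); b=cv2.inRange(hsv,(110,120,30),(130,255,255)); q=P[b>0]; t=q[(q[:,2]>105)&(q[:,2]<118)]; print("grip top",len(t),t[:,2].mean(),cv2.minEnclosingCircle(t[:,:2].astype(np.float32)))
E
```

```text
4.6583 [ 443.3 -327.6  185. ] [ 0.2   0.5   0.45  1.86 -0.29  0.84  1.09]
1837 [ 441.78481555 -327.94970798   55.19623188] ((441.95587158203125, -328.7399597167969), (38.37400817871094, 39.57820510864258), 17.403453826904297)
grip top 992 109.90663337820904 ((415.7223815917969, -242.85243225097656), 12.680765151977539)
```

View pics/w2.png

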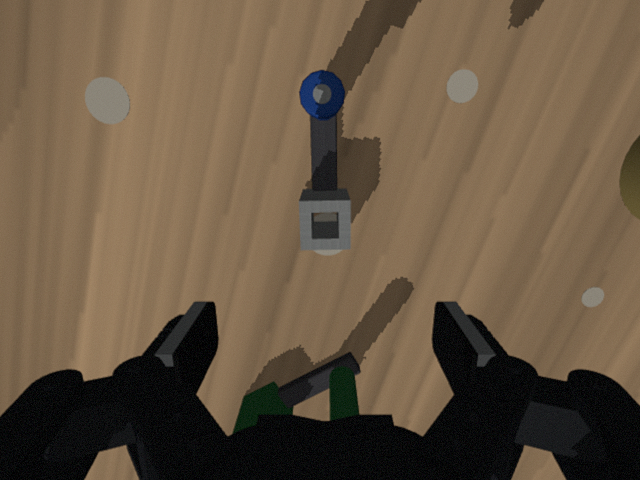

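Close view: hub top square at (325,222), centre (442.0,-328.5), z 55. Grip at (322,94), centre (415.7,-242.9), so the pitch is 89.6 mm and the yaw 107.05°. The green decoy is at the bottom, far away. Now I grasp the hub.

```bash
python3 - <<'E'
from h import *
a=np.radians(17.05); p=[442.0,-328.5]
movep([*p,110],R_yaw(a))
print(movel([*p,22],guard=15,max_speed=100)); clamp(); wait(0.2)
s=read_state(); print(s["time"],s["finger_gap"],s["eef_pos"].round(1),s["ft_force"].round(1))
movel([*p,170],max_speed=150); wait(0.2)
c=camera("wrist"); s=read_state(); print(s["time"],s["finger_gap"],s["eef_pos"].round(1),s["ft_force"].round(1))
cv2.imwrite("pics/w3.png",c["image"]); np.savez("w3.npz",**c)
P=proj_pts(c,*np.meshgrid(np.arange(640),np.arange(480)))
hsv=cv2.cvtColor(c["image"],cv2.COLOR_BGR2HSV); b=cv2.inRange(hsv,(110,120,30),(130,255,255)); q=P[b>0]; t=q[q[:,2]>np.percentile(q[:,2],97)-6]; print("grip",q[:,2].max(),t[:,2].mean(),cv2.minEnclosingCircle(t[:,:2].astype(np.float32)))
E
```

```text
False
6.7917 38.25697967930142 [ 442.2 -328.6   22.5] [-0.8  1.6  8.8]
8.175 38.109103515664835 [ 441.8 -328.5  169.5] [ 0.7  0.  -2.5]
grip 312.21042675864993 312.21042675864993 ((419.23773193359375, -258.8940734863281), 9.999999747378752e-05)
```

View pics/w3.png

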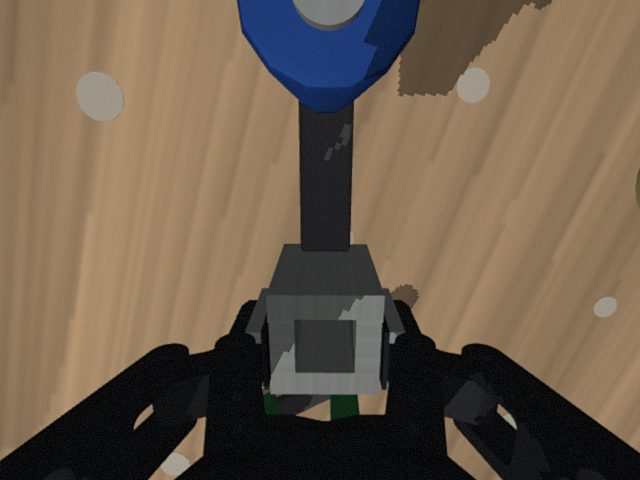

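The crank is held, with the finger gap at 38 mm. The hub hole is at about (325,346), the arm points up-image and the grip is at the top. I measure the hub in hand.

```bash
python3 - <<'E'
from h import *
c=dict(np.load("w3.npz"))
P=proj_pts(c,*np.meshgrid(np.arange(640),np.arange(480)))
sub=P[285:400,270:383].reshape(-1,3); z=sub[:,2]; h,e=np.histogram(z,bins=np.arange(140,230,3)); print([(int(e[i]),int(h[i])) for i in range(len(h)) if h[i]>50])
s=sub[(z>196)&(z<207)]; print(s[:,2].mean(),cv2.minAreaRect(s[:,:2].astype(np.float32)))
crop(c,240,420,230,400,4,"pics/w3c.png")
for z0 in (202,): print(proj_pts(c,[295,355,355,295],[320,320,373,373],z0).round(1).tolist(), proj_pts(c,[268,384,388,272],[296,296,392,392],z0).round(1).tolist())
E
```

```text
[(164, 109), (167, 181), (170, 175), (173, 197), (176, 228), (179, 220), (182, 256), (185, 273), (188, 297), (191, 385), (194, 751), (197, 797), (200, 7932), (203, 468), (206, 53)]
201.63384171810029 ((440.65106201171875, -328.6792297363281), (38.98293685913086, 40.75773620605469), 16.0994873046875)
[[427.9, -321.8, 202.0], [447.2, -315.9, 202.0], [453.8, -335.8, 202.0], [433.6, -342.0, 202.0]] [[417.1, -315.8, 202.0], [453.5, -304.6, 202.0], [467.7, -339.9, 202.0], [427.9, -352.1, 202.0]]
```

View pics/w3c.png

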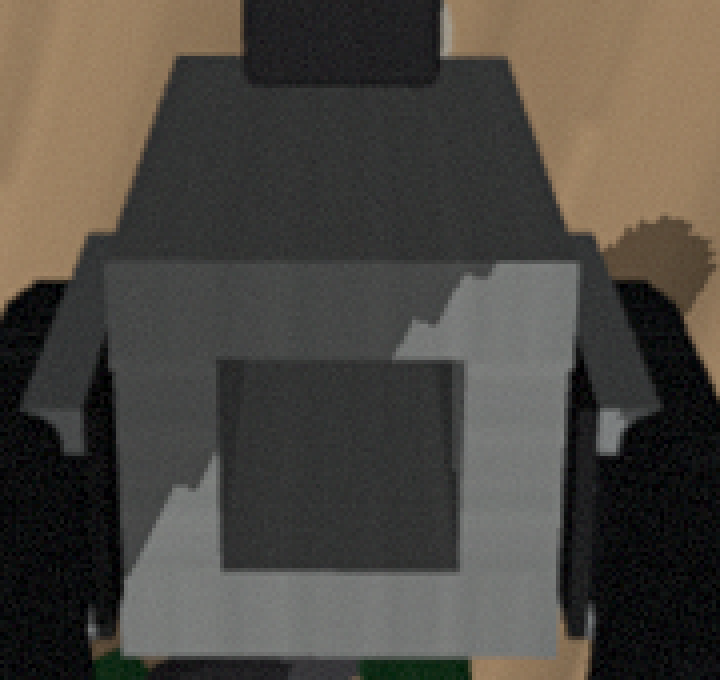

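```bash
python3 - <<'E'
from h import *
a=np.radians(-23.0); p=[562.8,0.3]
movep([*p,172],R_yaw(a)); wait(0.2)
s=read_state(); print(s["time"],s["eef_pos"].round(1),s["ft_force"].round(1))
c=camera("wrist"); cv2.imwrite("pics/w4.png",c["image"])
c=camera("side"); crop(c,230,430,220,370,4,"pics/s4.png")
E
```

```text
9.6917 [562.8  -0.8 172.1] [ 0.4 -0.1 -3.3]
```

View pics/w4.png

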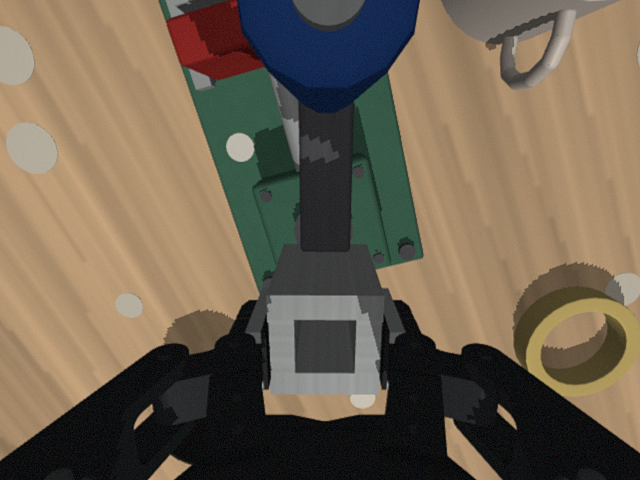

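View pics/s4.png

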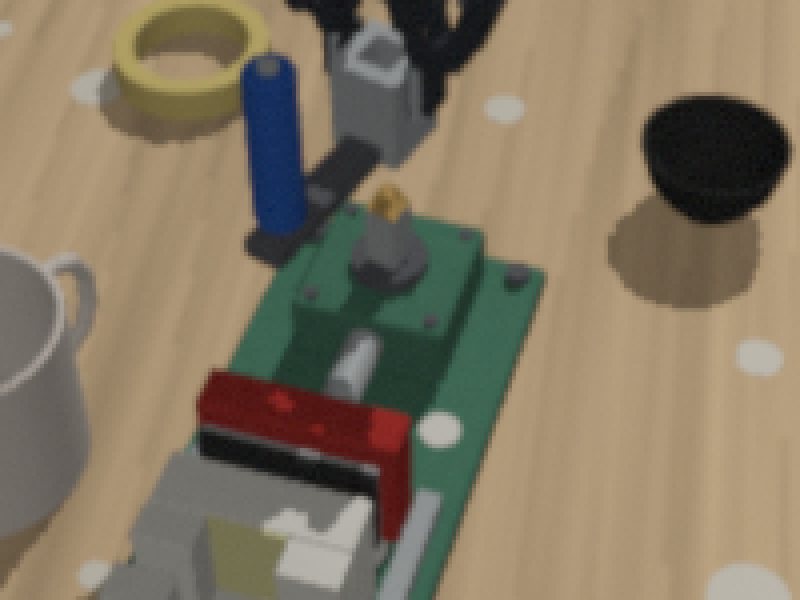

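The crank hangs above the shaft, clear of everything. In the side crop the hub is at (370,90) and the brass tip at (388,200). Lowering with a guard.

```bash
python3 - <<'E'
from h import *
p=[562.8,0.3]
for z in (120,100,85.5):
    r=movel([*p,z],max_speed=70,guard=12); wait(0.1); s=read_state(); print(r,s["time"].__round__(2),s["eef_pos"].round(1),s["ft_force"].round(1),s["torque"].round(2))
    if r: break
E
```

```text
False 10.78 [5.631e+02 3.000e-01 1.204e+02] [-0.3 -1.3 -3.3] [ 0.03 -0.01 -0.02]
False 11.32 [5.629e+02 2.000e-01 1.001e+02] [ 0.6  0.  -3.1] [-0.    0.01 -0.04]
True 11.7 [5.633e+02 4.000e-01 8.490e+01] [ 0.2 -0.6  5.4] [-0.02 -0.11 -0.02]
```

```bash
python3 - <<'E'
from h import *
open_gripper(); wait(0.2); s=read_state(); p=s["eef_pos"]; print(p.round(1),s["ft_force"].round(1))
movel([p[0],p[1],205],max_speed=200); wait(0.2)
c=camera("wrist"); cv2.imwrite("pics/w5.png",c["image"]); np.savez("w5.npz",**c); print(read_state()["time"])
P=proj_pts(c,*np.meshgrid(np.arange(640),np.arange(480)))
d=np.hypot(P[...,0]-563,P[...,1]); s=P[(d<30)&(P[...,2]>112)&(P[...,2]<125)]; print("hub",len(s),s.mean(0),cv2.minAreaRect(s[:,:2].astype(np.float32)))
hsv=cv2.cvtColor(c["image"],cv2.COLOR_BGR2HSV); b=cv2.inRange(hsv,(110,120,30),(130,255,255)); q=P[b>0]; t=q[(q[:,2]>168)&(q[:,2]<180)]; print("grip",len(t),t[:,2].mean(),cv2.minEnclosingCircle(t[:,:2].astype(np.float32)))
E
```

```text
[5.629e+02 5.000e-01 8.510e+01] [ 0.   0.5 -0.4]
13.425
hub 2750 [563.09809717   1.0551618  117.80241698] ((562.634765625, 0.19294357299804688), (39.3689079284668, 39.086185455322266), 66.78295135498047)
grip 1636 172.80123798192966 ((598.0050659179688, 82.88082122802734), 12.875256538391113)
```

View pics/w5.png

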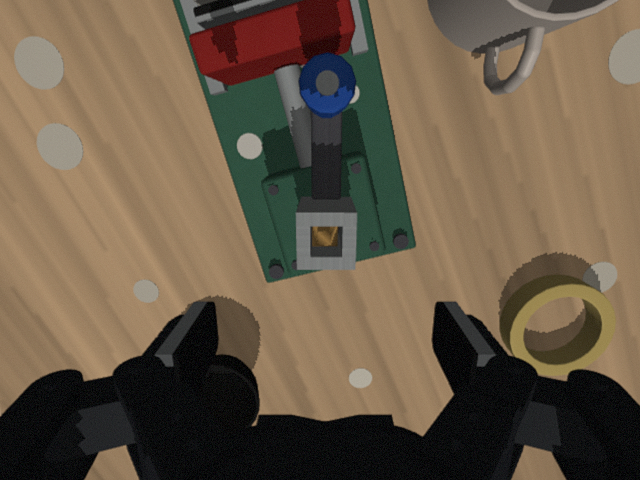

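The crank is seated: hub top 117.8 mm (118 expected), grip top 172.8 mm (173 expected), hub centred on the shaft. Now I take the grip and wind a first portion.

```bash
cat >> h.py <<'E'
C=np.array([562.8,0.4]); RAD=90.0; ZW=136.
def wpt(deg): return [C[0]+RAD*np.cos(np.radians(deg)),C[1]+RAD*np.sin(np.radians(deg)),ZW]
E
python3 - <<'E'
from h import *
p=[598.0,82.9]
movel([*p,205],max_speed=200); movel([*p,ZW],max_speed=120,guard=12); clamp(); wait(0.1)
s=read_state(); print(s["time"],s["finger_gap"],s["eef_pos"].round(1),s["ft_force"].round(1))
d0=66.9
for k in range(1,7):
    r=movel(wpt(d0-15*k),max_speed=150,guard=25); s=read_state(); e=s["eef_pos"]-C.tolist().__add__([0]); 
    print(k,r,round(s["time"],2),s["eef_pos"].round(1),np.degrees(np.arctan2(e[1],e[0])).round(1),s["ft_force"].round(1))
    if r: break
E
```

```text
15.4333 24.531591141285116 [598.2  83.1 136.2] [0.1 1.9 3.8]
1 False 15.74 [618.6  70.8 136. ] 51.6 [0.7 1.5 3.2]
2 False 16.05 [634.6  54.4 136. ] 36.9 [ 0.1 -0.4  4.2]
3 False 16.36 [646.   34.2 136. ] 22.1 [0.2 0.2 5.2]
4 False 16.67 [651.9  11.6 136. ] 7.2 [0.7 0.7 5.3]
5 False 16.98 [651.8 -11.6 136.1] -7.7 [ 0.5 -0.   5.9]
6 False 17.28 [645.7 -33.9 136.1] -22.5 [ 1.1 -0.2  7.2]
```

```bash
python3 - <<'E'
from h import *
d0=66.9
for k in range(7,37):
    r=movel(wpt(d0-15*k),max_speed=150,guard=25); s=read_state(); 
    if k%3==0 or r: print(k,r,round(s["time"],2),s["eef_pos"].round(1),s["ft_force"].round(1),s["qpos"].round(2))
    if r: break
c=camera("side"); crop(c,230,430,220,370,4,"pics/s6.png")
E
```

```text
9 False 18.21 [597.1 -82.3 136.3] [ 1.9 -4.8  7.2] [-0.34  0.68  0.58  1.77 -0.48  0.84  0.06]
12 False 19.13 [527.8 -81.8 136.3] [-3.5 -8.  10.1] [-0.37  0.59  0.59  1.95 -0.47  0.75  0.08]
15 False 20.06 [478.6 -31.4 135.9] [-9.4 -3.3 15.9] [-0.51  0.51  0.6   2.08 -0.46  0.68  0.  ]
18 False 20.98 [480.5  38.4 135.9] [-3.7  1.3 10.3] [-0.65  0.52  0.61  2.08 -0.47  0.68 -0.13]
21 False 21.91 [529.5  85.  135.7] [-0.   0.   5.2] [-0.7   0.59  0.6   1.94 -0.48  0.75 -0.21]
24 False 22.83 [597.8  83.2 136. ] [0.4 2.4 3.9] [-0.63  0.69  0.59  1.76 -0.49  0.84 -0.21]
27 False 23.76 [645.9  34.1 136. ] [ 0.8 -0.3  3.9] [-0.51  0.74  0.58  1.64 -0.49  0.9  -0.14]
30 False 24.68 [645.5 -34.1 136.1] [ 1.  -0.5  6.6] [-0.4   0.74  0.57  1.64 -0.49  0.9  -0.04]
33 False 25.61 [596.8 -82.4 136.3] [ 1.5 -4.7  8.4] [-0.34  0.68  0.57  1.77 -0.48  0.84  0.06]
36 False 26.53 [527.6 -81.9 136.2] [-4.1 -8.6 11.6] [-0.37  0.59  0.59  1.95 -0.47  0.75  0.08]
```

View pics/s6.png

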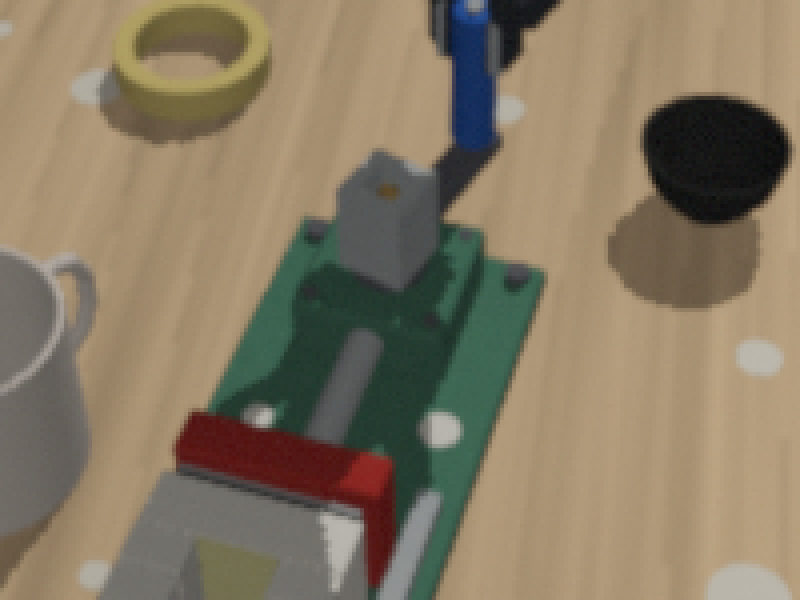

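```bash
sed -i 's/562.8,0.4/562.3,0.1/' h.py; python3 - <<'E'
from h import *
d0=66.9
for k in range(37,64):
    r=movel(wpt(d0-15*k),max_speed=150 if k<46 else 90,guard=15); s=read_state(); e=s["eef_pos"][:2]-C; th=np.radians(d0-15*k); t=np.array([np.sin(th),-np.cos(th)]); ft=s["ft_force"][:2]@t
    if k%3==0 or r or k>50: print(k,r,round(s["time"],2),np.degrees(np.arctan2(e[1],e[0])).round(1),s["ft_force"].round(1),"tang",ft.round(1))
    if r or ft<-12: break
c=camera("side"); crop(c,230,430,220,370,4,"pics/s7.png")
E
```

```text
39 False 27.51 -159.3 [-8.  -2.  13.6] tang 1.1
42 False 28.43 155.3 [-1.8  1.   7.9] tang 0.2
44 True 28.95 129.4 [-1.1  1.1  8.2] tang -0.2
```

View pics/s7.png

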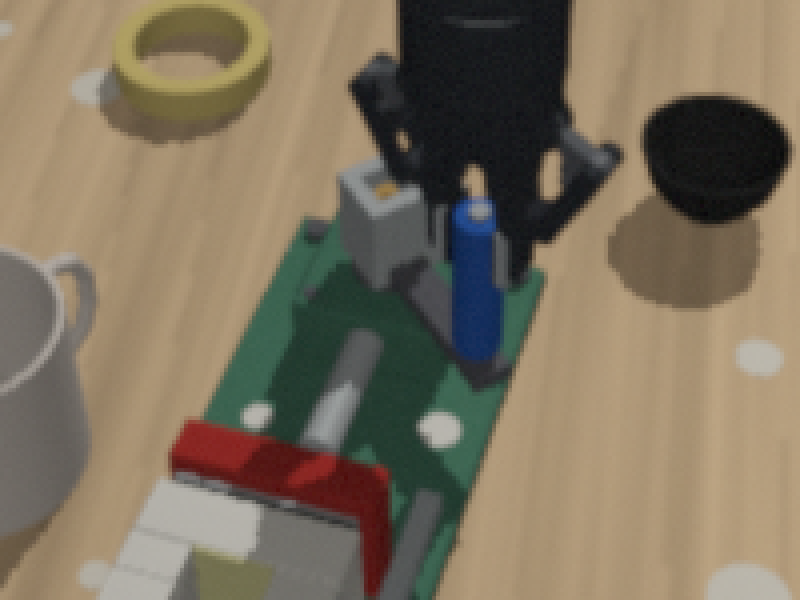

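The guard tripped at about 657° of winding, but no tangential force remains, so it was a transient and not the stop. The side crop shows the crank seated and clear. Continuing.

```bash
python3 - <<'E'
from h import *
d0=66.9
for k in range(44,66):
    r=movel(wpt(d0-15*k),max_speed=110 if k<50 else 70,guard=22); s=read_state(); e=s["eef_pos"][:2]-C; th=np.arctan2(e[1],e[0]); t=np.array([np.sin(th),-np.cos(th)]); ft=s["ft_force"][:2]@t; fr=s["ft_force"][:2]@(e/np.hypot(*e))
    print(k,r,round(s["time"],2),np.degrees(th).round(1),"cmd",((d0-15*k)+180)%360-180,s["ft_force"].round(1),"tang",ft.round(1),"rad",fr.round(1))
    if ft<-12 or r: break
c=camera("side"); crop(c,230,430,220,370,4,"pics/s8.png"); cv2.imwrite("pics/s8f.png",c["image"])
E
```

```text
44 False 29.25 126.2 cmd 126.89999999999998 [-0.7 -0.1  7.2] tang -0.6 rad 0.4
45 False 29.62 111.6 cmd 111.89999999999998 [-0.2 -0.3  5.9] tang -0.3 rad -0.2
46 False 29.98 97.0 cmd 96.89999999999998 [-0.3  0.4  5.7] tang -0.3 rad 0.5
47 False 30.35 82.3 cmd 81.89999999999998 [0.5 1.5 4.6] tang 0.3 rad 1.5
48 False 30.72 67.3 cmd 66.89999999999998 [1.3 2.3 4.6] tang 0.4 rad 2.6
49 False 31.08 52.3 cmd 51.89999999999998 [2.1 2.4 4.3] tang 0.2 rad 3.2
50 False 31.57 37.3 cmd 36.89999999999998 [3.9 2.9 4.7] tang 0.1 rad 4.8
51 False 32.05 22.1 cmd 21.899999999999977 [4.3 0.6 5. ] tang 1.1 rad 4.2
52 False 32.53 7.1 cmd 6.899999999999977 [ 4.  -0.3  5.8] tang 0.8 rad 3.9
53 False 33.02 -8.0 cmd -8.100000000000023 [ 4.8 -1.   6.4] tang 0.3 rad 4.9
54 False 33.5 -22.1 cmd -23.100000000000023 [5.9 2.9 6.1] tang -4.9 rad 4.4
55 True 33.77 -26.6 cmd -38.10000000000002 [6.2 5.  0.4] tang -7.2 rad 3.3
```

View pics/s8.png

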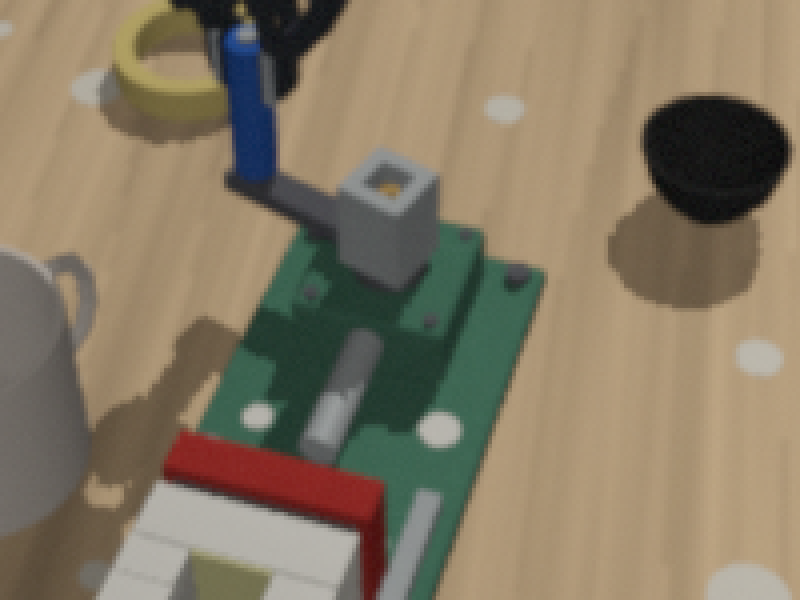

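Resistance set in at about 808–813° of winding, which fits a start angle of about 1.83 rad deduced from the flats. I confirm with one more nudge, then check the gap in the moulds.

```bash
python3 - <<'E'
from h import *
s=read_state(); e=s["eef_pos"][:2]-C; a0=np.degrees(np.arctan2(e[1],e[0])); print(a0,s["ft_force"].round(1))
for i in range(3):
    r=movel(wpt(a0-5*(i+1)),max_speed=30,guard=15); s=read_state(); e=s["eef_pos"][:2]-C; th=np.arctan2(e[1],e[0]); t=np.array([np.sin(th),-np.cos(th)]); print(r,round(s["time"],2),np.degrees(th).round(1),s["ft_force"].round(1),"tang",(s["ft_force"][:2]@t).round(1))
    if r: break
c=camera("side"); np.savez("s9.npz",**c); crop(c,215,395,290,440,4,"pics/s9.png")
c=camera("wrist"); cv2.imwrite("pics/w9.png",c["image"])
E
```

```text
-26.379411969447478 [6.5 4.5 2.1]
True 34.05 -26.8 [6.1 7.6 2.4] tang -9.5
```

View pics/s9.png

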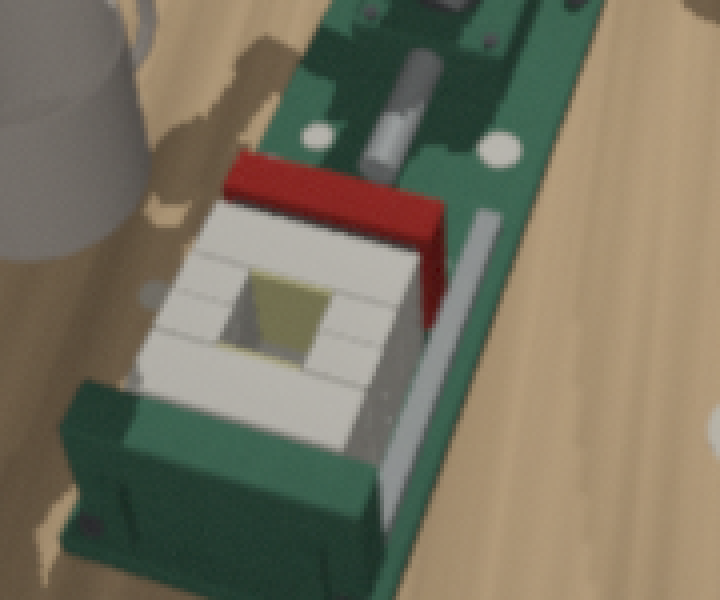

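The mould halves are closed with no gap left at the parting line in the crop (370,315), and the pad is pressed in. The nudge stopped after 0.4°, so this is the stop. Releasing.

```bash
python3 - <<'E'
from h import *
open_gripper(); wait(0.2); p=read_state()["eef_pos"]; print(p.round(1),read_state()["ft_force"].round(1))
movel([p[0],p[1],215],max_speed=120)
movep([*C,240],R_yaw(np.radians(-23))); wait(0.3)
c=camera("wrist"); cv2.imwrite("pics/w10.png",c["image"]); s=read_state(); print(s["time"],s["eef_pos"].round(1),s["ft_force"].round(1))
P=proj_pts(c,*np.meshgrid(np.arange(640),np.arange(480)))
d=np.hypot(P[...,0]-563,P[...,1]); q=P[(d<30)&(P[...,2]>112)&(P[...,2]<125)]; print("hub",len(q),q.mean(0),cv2.minAreaRect(q[:,:2].astype(np.float32)))
hsv=cv2.cvtColor(c["image"],cv2.COLOR_BGR2HSV); b=cv2.inRange(hsv,(110,120,30),(130,255,255)); q=P[b>0]; t=q[(q[:,2]>165)&(q[:,2]<180)]; print("grip",len(t),t[:,2].mean(),cv2.minEnclosingCircle(t[:,:2].astype(np.float32)))
c=camera("top"); crop(c,120,310,190,310,4,"pics/t10.png"); cv2.imwrite("pics/t10f.png",c["image"])
P=proj_pts(c,*np.meshgrid(np.arange(640),np.arange(480))); hsv=cv2.cvtColor(c["image"],cv2.COLOR_BGR2HSV)
u=np.array([np.cos(np.radians(81.8)),np.sin(np.radians(81.8))])
r=cv2.inRange(hsv,(0,150,60),(6,255,255)); r[:200]=0; r[300:]=0; r[:,:180]=0;r[:,250:]=0; q=P[(r>0)&(P[...,2]>80)&(P[...,2]<97)]; y=(q[:,:2]-C)@u; print("red y",np.percentile(y,[3,50,97]).round(1))
E
```

```text
[642.4 -42.6 136.7] [ 0.2  0.  -0. ]
36.5833 [ 5.625e+02 -4.000e-01  2.396e+02] [ 0.1 -0.  -0.5]
hub 2126 [562.02895398   0.93616226 117.92179611] ((561.6602783203125, 0.16494369506835938), (39.54634094238281, 39.11168670654297), 67.16373443603516)
grip 992 172.38840036328676 ((644.4235229492188, -34.05015563964844), 12.761407852172852)Traceback (most recent call last):
  File "<stdin>", line 12, in <module>
    return _quantile_unchecked(
        a, q, axis, out, overwrite_input, method, keepdims, weights)
    return _ureduce(a,
                    func=_quantile_ureduce_func,
    ...<5 lines>...
                    overwrite_input=overwrite_input,
                    method=method)
    r = func(a, **kwargs)
    result = _quantile(arr,
                       quantiles=q,
    ...<2 lines>...
                       out=out,
                       weights=wgt)
    slices_having_nans = np.isnan(arr[-1, ...])
                                  ~~~^^^^^^^^^
IndexError: index -1 is out of bounds for axis 0 with size 0
```

View pics/w10.png

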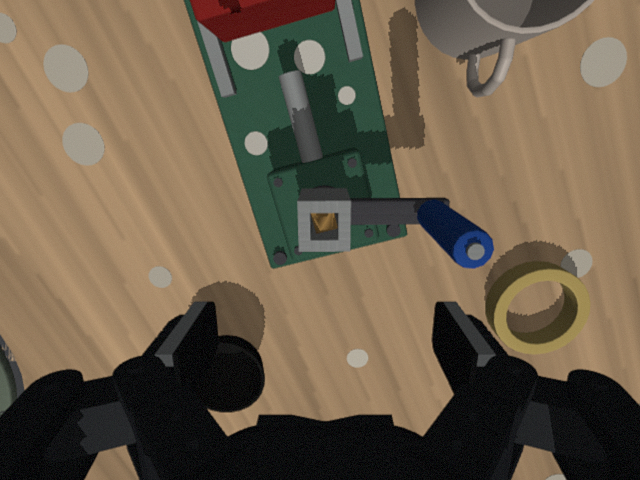

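View pics/t10.png

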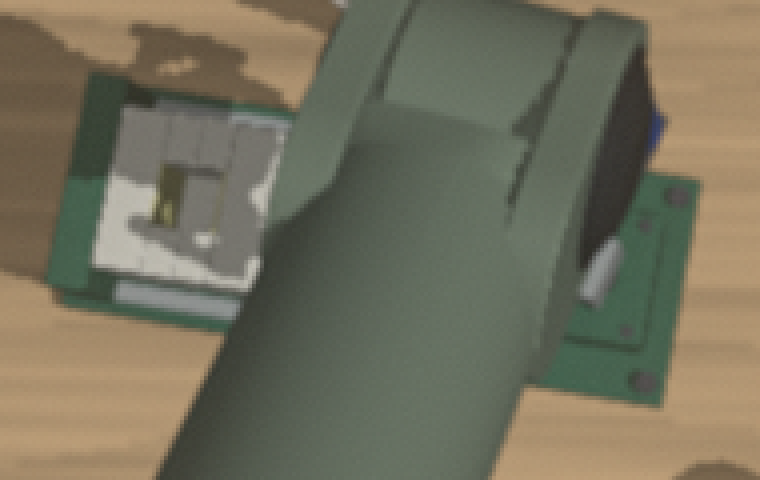

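The crank is still fully down (hub top 117.9, grip top 172.4). I move the arm clear for a last unobstructed look at the jaw and moulds.

```bash
python3 - <<'E'
from h import *
movep([450,-250,300],R_yaw(np.radians(0))); wait(0.3)
c=camera("top"); crop(c,120,310,190,310,4,"pics/t11.png"); print(read_state()["time"])
P=proj_pts(c,*np.meshgrid(np.arange(640),np.arange(480))); hsv=cv2.cvtColor(c["image"],cv2.COLOR_BGR2HSV)
u=np.array([np.cos(np.radians(81.8)),np.sin(np.radians(81.8))]); S=np.array([562.5,.3])
reg=np.zeros((480,640),bool); reg[200:300,130:250]=1
for n,lo,hi,za,zb in (("red",(0,120,50),(8,255,255),84,97),("mould",(0,0,60),(40,60,255),70,80),("green jaw",(70,40,20),(95,255,255),84,97)):
    m=cv2.inRange(hsv,lo,hi)>0; q=P[m&reg&(P[...,2]>za)&(P[...,2]<zb)]; y=(q[:,:2]-S)@u; print(n,len(y),np.percentile(y,[2,50,98]).round(1) if len(y) else '')
E
```

```text
38.0667
red 411 [160.3 171.8 184.6]
mould 28 [177.  228.6 291.7]
green jaw 0
```

View pics/t11.png

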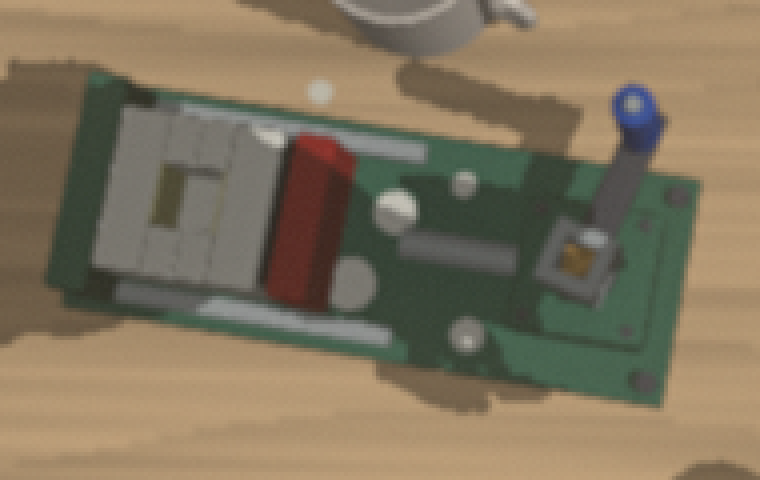

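The top crop shows the halves closed up against the fixed jaw, the red jaw's front face at y≈185 mm against them, and the crank on the shaft at (577,260). The arm is clear, so I hand in.

```bash
python3 - <<'E'
from h import *
s=read_state(); print(s["ft_force"].round(1),s["time"]); print(finish_job())
E
```

```text
[ 0.4 -1.1  0.1] 38.0667
the job is handed in; nothing more can be done
None
```

I fitted the blue-gripped crank onto the shaft, wound it clockwise to the clamp's stop, left it on the shaft and handed the job in at about 38 s. No verdict was reported.

**Fit:** I lifted the crank by its hub and lowered it onto the shaft. It seated fully, with the hub top at 117.8 mm against 118 expected.

**Winding:** I held the grip and turned the crank about 810°, of which roughly 800° is shaft rotation after play in the fit. Resistance set in there, and a further nudge moved it only 0.4°, with about 10 N at the grip, so I took that as the hard stop.

**Last checks:**
- **Crank:** still fully down, hub top 117.9 mm, centred on the shaft to about 1 mm.
- **Moulds:** closed, with no visible gap, and against the fixed jaw.
- **Moving jaw:** front face at about y 185 mm, with only a sliver of the pad visible.
- **Surroundings:** the arm is clear. I saw no sign that the jug, tape or bowl had moved, but I did not measure them.

**Did not go to plan:**
- The force guard tripped once, at about 657°, with no lasting load. I judged it a transient and carried on.
- One jaw measurement failed because the arm blocked the top camera; I repeated it with the arm out of the way.
- I could not measure the force between the mould halves. That they are pressed together is inferred from the stop and the pad.

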